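Sort the left- and right-hand clamp plates into their spring-loaded cassettes

TASK

Put away the two mirror-image aluminium clamp plates: the left-hand one in the left-hand cassette, the right-hand one in the right-hand cassette (the L-shaped wells show which is which). Press each plate down into its well against the spring until it latches and stays down by itself, gently: feel for the stop and do not ram the plate on it. Leave the blue straight plate and the other things on the bench where they are.

Things in the scene. Friction and masses are not known exactly. Their poses are not given: they have to be found in the camera images.
- plate_left: Left-hand aluminium clamp plate, 0.28 kg, on its base; origin: underside, centre of the 110 x 62 mm outline, z up. Base 8 mm thick: leg 110 mm along x (y -31 to -3 mm) and foot at x 23 to 55, y -3 to 31 mm: seen from above, foot end away from you, the foot sticks out to the left. The other hand is its mirror image, same colour.
- plate_left_flange (a point): Middle of the top edge of that plate's upright flange, 96 mm above its underside, at y = -17 mm of the plate. The flange runs 70 mm along the plate's x, is 12 mm thick in y and stands on the leg's centreline. Pinch its upper 35 mm across the thickness; lower down, fingers would meet the cassette's rim.
- cassette_left: Grey left-hand cassette fixed to the bench, 147 x 87 mm; origin: centre of underside, z up. Its open L-shaped well is the plate's outline 3.5 mm larger all round, foot end at x > 0, y > 0: the plate goes in upright with origin above origin and x and y the same way. An orange sprung platform in the well stays level as it sinks under the plate.
- cassette_left_rim (a point): Centre of that cassette's mouth, 74 mm above its underside. The unloaded platform stands 14 to 30 mm below the rim (differs, not given). Pushed slowly (20 mm/s) it resists with 5 N rising to about 13 N, pushed fast with more; after 22 mm of travel two brass noses snap over the leg's ends; a hard stop is 3 mm lower. Unlatched, the plate rises again. Latched, the flange top is 44 to 60 mm above the rim.
- plate_right: Right-hand aluminium clamp plate, 0.28 kg, on its base; origin: underside, centre of the 110 x 62 mm outline, z up. Base 8 mm thick: leg 110 mm along x (y 3 to 31 mm) and foot at x 23 to 55, y -31 to 3 mm: seen from above, foot end away from you, the foot sticks out to the right. The other hand is its mirror image, same colour.
- plate_right_flange (a point): Middle of the top edge of that plate's upright flange, 96 mm above its underside, at y = 17 mm of the plate. The flange runs 70 mm along the plate's x, is 12 mm thick in y and stands on the leg's centreline. Pinch its upper 35 mm across the thickness; lower down, fingers would meet the cassette's rim.
- cassette_right: Grey right-hand cassette fixed to the bench, 147 x 87 mm; origin: centre of underside, z up. Its open L-shaped well is the plate's outline 3.5 mm larger all round, foot end at x > 0, y < 0: the plate goes in upright with origin above origin and x and y the same way. An orange sprung platform in the well stays level as it sinks under the plate.
- cassette_right_rim (a point): Centre of that cassette's mouth, 74 mm above its underside. The unloaded platform stands 14 to 30 mm below the rim (differs, not given). Pushed slowly (20 mm/s) it resists with 5 N rising to about 13 N, pushed fast with more; after 22 mm of travel two brass noses snap over the leg's ends; a hard stop is 3 mm lower. Unlatched, the plate rises again. Latched, the flange top is 44 to 60 mm above the rim.
- straight_plate: Blue straight clamp plate without a foot (no hand), 110 x 36 mm, 60 mm high; origin under its centre. Not part of the job.
- wrench: Steel wrench lying on the bench, 160 mm, bystander.
- beaker: Glass beaker, 72 mm across, 95 mm tall, origin under its centre, bystander.
- tape_measure: Yellow tape measure, 75 x 35 x 62 mm, origin under its centre, bystander.
Things that resemble listed ones, but are neither listed nor needed, are in the scene too. Leave any black look-alike of the cassette_right alone.

How it is judged:
By the outcome, as a careful person would: the job done as asked, in the order asked, and still so for the second after the job is handed in, with the robot touching nothing.
It also fails if it takes over 67 s, if anything falls off the work surface, if the arm or the gripper's body presses on something with over 40 N, if the wrist force passes 120 N, or if a joint passes its speed limit or range.

ROBOT

A 6-joint arm with a two-finger parallel gripper is mounted at the origin on the work surface. World frame = base frame: x ahead of the robot, y to its left, z up, the work surface at z = 0. Lengths are in m, angles in rad, forces in N, time in s.
With the tool pointing down it reaches from about 0.3 to 0.875 m from the base axis. Payload 6.4 kg.
Tool frame: the origin (TCP) lies midway between the tips of the shut fingers; the grasp point (between the pads) lies 19 mm behind it (ctrl.tcp_to_grasp is the distance from the TCP to the grasp point, in m); z points along the fingers, y is the direction in which the jaws open and shut (so a half turn about z gives the same grasp; the last joint's range is limited). The gripper opens to 85 mm and grips with 20 to 120 N. Pads are 22 mm wide; open, the fingers measure 114 mm over their backs; the gripper's body (76 mm by 85 mm) begins 54 mm behind the grasp point. The pads swing forward as they close: fully open they stand 13 mm farther back than shut.
Start: joints at [-1.519, 0.181, 1.607, -0, 1.354, -0.206], TCP at [0.147, -0.556, 0.205] pointing down, gripper open.
Joint ranges: [-2.99, 2.99], [-0.89, 2.07], [0.3, 2.58], [-1.14, 4.28], [0, 2.63], [-3.12, 3.12]. Speed limits (rad/s): [2.57, 2.57, 3.01, 3.14, 3.14, 3.14].

INTERFACE

Orientations are given as a unit quaternion [w, x, y, z].
In Python, from bench import monitor, imaging, order, spotter, ctrl gives the robot as it stands.
- The arm moves only by the shell command python3 -m pendant 'ROWS'. ROWS is JSON, a list that holds one entry, the list of rows, each a list of 5 numbers: the shift along the world's x, y, z in mm, then the turn about the world's z in degrees, then the finger opening in mm, from 0 to 85.4. A call has 1 to 8 rows; each row shifts and turns the commanded pose from where the row before left it; what a row does not reach is not made up. A row lasts 1/8 s, in which the tool goes at most 62.5 mm and 10.7 degrees, less where a joint would pass 70% of its speed; a pose out of reach is approached as far as the arm can. A call with a gripper value outside its range is refused whole. The fingers move at their own pace and stop on an object; the grip force is fixed at half the most. Time passes only in rows, so rows that do not move let the fingers close. It gives the time, the measured TCP pose, the force and the opening at its end, in the units of the state.
- monitor.get_obs(): the state, without advancing time (a new reading comes with each control period).
- imaging.camera(name): name is "scene" or "top"; returns a dict with "img" (400x640x3 uint8, red, green, blue), "vfov" (degrees; the focal length in pixels is half the picture's height over the tangent of half this angle, whatever the lens; pixels are square), "cx", "cy" (the principal point, pixels), "origin" and "orientation" of the camera in the world. Camera axes: x right, y down, z forward; pixel columns grow to the right and rows downward; lengths in m; the calibration is good to about 2 mm. A picture is of the moment at which its call begins. There is no depth.
- order.hand_in(): hands the job in, once; it reports no verdict.
Trained networks look in the newest picture that a camera, given by its name, has taken for a name from the list of things; names that differ only in an ending like _2 or _b are one class to them, and where a whole thing is asked for, a point or a joint stands for the part that bears it (a point fixed in the world has none). Each returns a list of dicts, best first, with "confidence" (0 to 1); they miss things now and then, are a little off and sometimes report something else, mostly with a low value. They report only what shows in the picture. A call takes as long as a camera call. They do not tell look-alikes from the thing itself.
- spotter.recognise(camera, thing): "at" ([x, y, z] in m, in the coordinates of the camera as it stood for that picture, good to about 4 mm: the middle of the surface that is visible of it).
- spotter.tip_of(camera, thing): "at" ([x, y, z] in m, in the coordinates of the camera as it stood for that picture, good to about 4 mm: a listed point, or the origin of a listed thing).
The state is a dict: "time_s": time; "q": joint angles; "dq": joint speeds; "joint_efforts": joint torques, N m; "eef_pos": TCP position; "eef_rot": TCP orientation; "wrist_force": force on the tool from outside, world axes, zero at the start; "torque": the same for the moment, N m; "opening": opening from 0.0 (shut) to 1.0 (fully open).
Only numpy, scipy, OpenCV 4.12 (cv2) and the standard library are available. Lean on these libraries where they do the work, as an engineer would, in place of code of your own. Each camera call takes 0.05 s, during which the arm holds its last target. There are 200 camera calls.

## Working session

There is one attempt and no reset: what is moved stays moved. The work goes in short steps, Python scripts to look and compute and a shell command to move; the robot and the scene stay as the last step left them, time stands still between calls to the robot, and variables do not carry over. Pictures are saved under pics/ and viewed, about 8 in all and at most 12, crops included, and the job is handed in when it is done.

```bash
mkdir -p pics; cat > h.py <<'E'
import numpy as np,cv2
from scipy.spatial.transform import Rotation as R
from bench import monitor, imaging, order, spotter, ctrl
def cam(n):
    c=imaging.camera(n); w,x,y,z=c["orientation"]; c["R"]=R.from_quat([x,y,z,w]).as_matrix(); c["o"]=np.array(c["origin"])
    c["f"]=200/np.tan(np.radians(c["vfov"])/2); return c
def w(c,p): return c["o"]+c["R"]@np.array(p)
def px(c,P):
    p=c["R"].T@(np.array(P)-c["o"]); return p[:2]/p[2]*c["f"]+[c["cx"],c["cy"]]
def pix2z(c,u,v,z):
    d=c["R"]@np.array([(u-c["cx"])/c["f"],(v-c["cy"])/c["f"],1]); return c["o"]+d*(z-c["o"][2])/d[2]
def save(c,n,box=None,s=1):
    im=c["img"][...,::-1]
    if box: im=im[box[1]:box[3],box[0]:box[2]]
    cv2.imwrite("pics/"+n,cv2.resize(im,None,fx=s,fy=s,interpolation=cv2.INTER_CUBIC))
E
python3 - <<'E'
from h import *
for n in ("scene","top"):
    c=cam(n); save(c,n+"1.png"); print(n,c["o"].round(3),c["R"].round(2).tolist(),c["f"],c["cx"],c["cy"])
    for t in ("plate_left","plate_right","cassette_left","cassette_right","plate_left_flange","plate_right_flange","cassette_left_rim","cassette_right_rim"):
        for d in spotter.tip_of(n,t): 
            P=w(c,d["at"]); print(n,t,round(d["confidence"],2),P.round(3),px(c,P).round())
print(monitor.get_obs())
E
```

```text
scene [ 1.049 -0.401  1.127] [[0.58, 0.67, -0.47], [0.82, -0.47, 0.34], [0.0, -0.58, -0.81]] 389.2583471028998 325.2157188025402 196.53573745017655
scene plate_left 0.85 [ 0.516 -0.313  0.004] [247. 280.]
scene plate_left 0.18 [ 0.492  0.582 -0.   ] [447. 151.]
scene cassette_left 0.66 [0.449 0.337 0.003] [393. 171.]
scene cassette_left 0.6 [ 0.576 -0.142 -0.001] [304. 265.]
scene cassette_right 0.98 [ 0.326 -0.177 -0.001] [255. 216.]
scene cassette_right 0.97 [0.279 0.521 0.001] [399. 125.]
scene cassette_right 0.74 [ 0.597  0.139 -0.   ] [377. 226.]
scene cassette_right 0.74 [ 0.512 -0.504  0.004] [188. 314.]
scene cassette_right 0.67 [ 0.283  0.216 -0.   ] [340. 158.]
scene cassette_right 0.45 [ 0.614  0.447 -0.001] [445. 188.]
scene plate_left_flange 0.59 [ 0.525 -0.333  0.098] [237. 272.]
scene plate_right_flange 0.67 [0.456 0.352 0.095] [401. 154.]
scene cassette_left_rim 0.71 [ 0.579 -0.141  0.072] [304. 255.]
scene cassette_right_rim 0.74 [0.269 0.522 0.071] [401. 111.]
scene cassette_right_rim 0.72 [0.281 0.214 0.073] [340. 145.]
scene cassette_right_rim 0.63 [0.599 0.139 0.
[... 1158 characters left out ...]
2.]
{'time_s': 0.9, 'q': array([-1.51930699e+00,  1.80776676e-01,  1.60700261e+00, -2.12373201e-05,
        1.35381279e+00, -2.06278859e-01]), 'dq': array([ 2.17871164e-04,  3.14213086e-04, -4.88827578e-04, -6.20283986e-05,
        1.12274114e-03, -1.20961984e-04]), 'joint_efforts': array([-1.11371886e-03, -4.44841146e+01, -3.51684988e+01, -2.68646763e-04,
        5.57894455e-04,  1.03526548e-05]), 'eef_pos': array([ 0.14660289, -0.55600638,  0.20550032]), 'eef_rot': array([-5.15461506e-07,  9.91705642e-01,  1.28529843e-01, -1.03608276e-05]), 'wrist_force': array([-0.48933497, -0.13570391,  0.44480647]), 'torque': array([ 0.02100831, -0.00072407, -0.04786983]), 'opening': 1.0002787085422138}
```

```bash
python3 - <<'E'
from h import *
c=cam("top"); save(c,"top2.png",(165,110,465,310),2.66)
E
```

```text
(no output)
```

View pics/scene1.png

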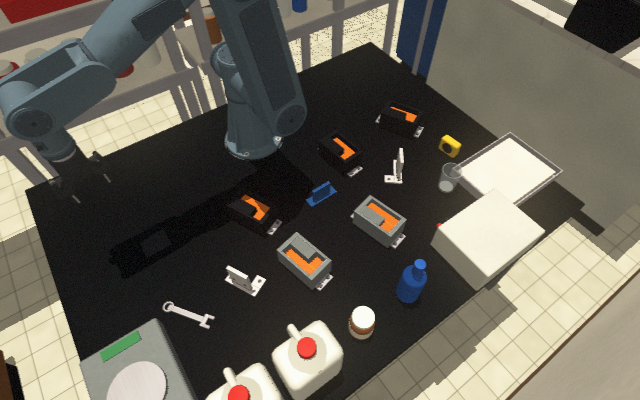

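View pics/top2.png

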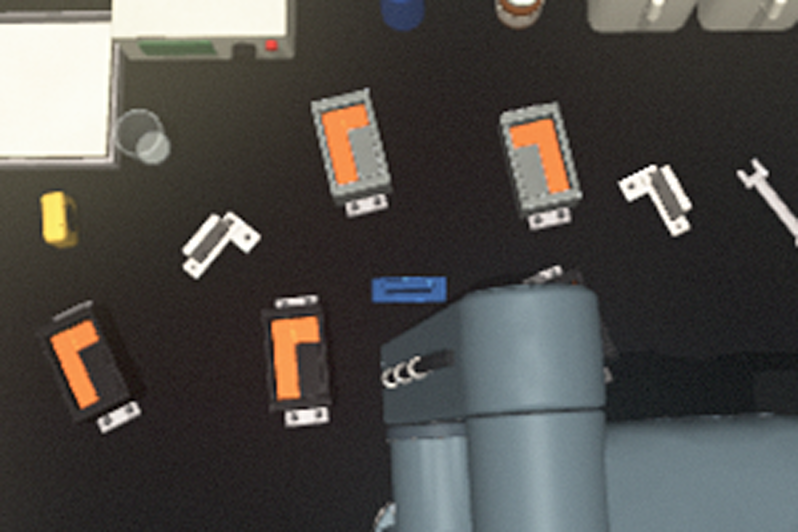

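The top picture shows these candidates (crop pixels):
- **Cassettes:** the two grey ones are at (540,160), foot up-left, so left-hand, and at (350,145), foot up-right, so right-hand. The three black ones are decoys.
- **Plates:** the one at (658,195) has its foot on the left, so it is left-hand. The one at (220,245) has its foot on the right, so it is right-hand.

Next I'll fit poses by matching silhouettes in both cameras.

```bash
cat > fit.py <<'E'
from h import *
from scipy.optimize import minimize
def L(s,g=0): # L outline, s=+1 left hand
    p=np.array([[-55,-31],[55,-31],[55,31],[23,31],[23,-3],[-55,-3]],float)
    p+=g*np.array([[-1,-1],[1,-1],[1,1],[-1,1],[-1,1],[-1,1]]); p[:,1]*=s; return p/1e3
def tr(P,p):
    c,s=np.cos(p[2]),np.sin(p[2]); return np.c_[P[:,0]*c-P[:,1]*s+p[0],P[:,0]*s+P[:,1]*c+p[1]]
S=8
class View:
    def __init__(v,c,ctr,r=32):
        u=px(c,ctr).astype(int); v.c=c; v.x0=max(u[0]-r,0); v.y0=max(u[1]-r,0); v.im=c["img"][v.y0:v.y0+2*r,v.x0:v.x0+2*r].astype(float)
        v.h,v.w=v.im.shape[:2]
    def poly(v,P2,z):
        q=np.array([px(v.c,[a,b,z]) for a,b in P2]); return ((q-[v.x0,v.y0]+.5)*S-.5)
    def fill(v,qs,hull=False):
        m=np.zeros((v.h*S,v.w*S),np.uint8)
        for q in qs:
            if hull: q=cv2.convexHull(q.astype(np.float32))[:,0]
            cv2.fillPoly(m,[np.round(q*16).astype(np.int32)],1,shift=4)
        return m
    def small(v,m): return cv2.GaussianBlur(cv2.resize(m.astype(float),(v.w,v.h),interpolation=cv2.INTER_AREA),(0,0),.7)
def rcas(v,p,s): return v.fill([v.poly(tr(L(s,3.5),p),.074)])&v.fill([v.poly(tr(L(s,3.5),p),.074-p[3])])
def rpl(v,p,s,z=0):
    o=tr(L(s),p); a=v.poly(o,z); b=v.poly(o,z+.008); qs=[a,b]
    for i in range(6):
        j=(i+1)%6; qs.append(cv2.convexHull(np.float32([a[i],a[j],b[i],b[j]]))[:,0])
    F=np.array([[-35,-23],[35,-23],[35,-11],[-35,-11]])/1e3*[1,s]; f=tr(F,p)
    qs.append(cv2.convexHull(np.float32(np.r_[v.poly(f,z+.008),v.poly(f,z+.096)]))[:,0])
    return v.fill(qs)
def orange(im): return np.clip((im[...,0]-im[...,2])/120-.2,0,1)
def white(im): return np.clip((im.min(-1)-30)/80,0,1)
def fit(cs,kind,s,p0,z=0):
    vs=[View(c,[p0[0],p0[1],.05]) for c in cs]
    ob=[cv2.GaussianBlur((orange if kind=="c" else white)(v.im),(0,0),.7) for v in vs]
    r=(lambda v,p:rcas(v,p,s)) if kind=="c" else (lambda v,p:rpl(v,p,s,z))
    def cost(p):
        t=0
        for v,o in zip(vs,ob):
            m=v.small(r(v,p)); g=(m*o).sum()/((m*m).sum()+1e-9); t+=((o-g*m)**2).sum()
        return t
    p0=np.array(p0,float); st=np.array([.006,.006,.08,.006][:len(p0)])
    best=None
    for k in range(3):
        sim=np.vstack([p0]+[p0+st*(-1)**k*e for e in np.eye(len(p0))])
        q=minimize(cost,p0,method="Nelder-Mead",options=dict(initial_simplex=sim,xatol=1e-4,fatol=1e-3,maxiter=200))
        p0=q.x; st=st/2
    return q.x,q.fun,vs
def show(v,m):
    k=6; im=cv2.resize(v.im[...,::-1].astype(np.uint8),None,fx=k,fy=k,interpolation=cv2.INTER_CUBIC)
    cn,_=cv2.findContours(cv2.resize(m,(v.w*k,v.h*k),interpolation=cv2.INTER_NEAREST),cv2.RETR_EXTERNAL,cv2.CHAIN_APPROX_NONE)
    cv2.drawContours(im,cn,-1,(255,0,255),1); return cv2.resize(im,(200,200*im.shape[0]//im.shape[1]))
E
cat > run1.py <<'E'
from fit import *
cs=[cam("top"),cam("scene")]
rows=[]
for nm,k,s,p0 in (("cL","c",1,[.576,-.142,.14,.02]),("cR","c",-1,[.598,.138,.2,.02]),("pL","p",1,[.515,-.311,.58]),("pR","p",-1,[.452,.336,-.7])):
    out=[]
    for sel in ([0,1],[0],[1]):
        if k=="c" and sel!=[0,1]: continue
        p,f,vs=fit([cs[i] for i in sel],k,s,p0)
        print(nm,sel,p[:2].round(4),np.degrees(p[2]).round(1),p[3:].round(4),round(f,2))
        if len(sel)==2: out=[show(v,rcas(v,p,s) if k=="c" else rpl(v,p,s)) for v in vs]
    rows.append(np.vstack(out))
cv2.imwrite("pics/fit1.png",np.hstack(rows))
E
python3 run1.py
```

```text
cL [0, 1] [ 0.5767 -0.142 ] 12.6 [0.0312] 2.12
cR [0, 1] [0.5994 0.1376] 13.3 [0.0181] 3.95
pL [0, 1] [ 0.5133 -0.3175] 26.7 [] 99.67
pL [0] [ 0.5141 -0.3194] 26.6 [] 88.87
pL [1] [ 0.5129 -0.3169] 26.3 [] 5.07
pR [0, 1] [0.4481 0.3372] -38.9 [] 157.77
pR [0] [0.4482 0.3366] -39.0 [] 125.37
pR [1] [0.4469 0.3388] -39.7 [] 30.13
```

View pics/fit1.png

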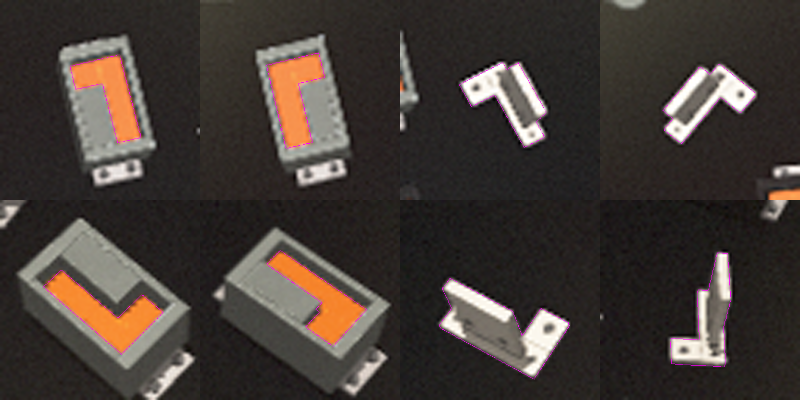

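The fits match both cameras. Yaws are 12.6° for the left cassette, 13.3° for the right cassette, 26.7° for the left plate and −38.9° for the right plate. The flange points agree with the detector, at (0.521,−0.333) and (0.459,0.350). The left platform is about 30 mm deep and the right one about 18 mm. I'll go to the left plate.

```bash
python3 -m pendant '[[[46.8,27.9,0,1.5,60],[46.8,27.9,0,1.5,60],[46.8,27.9,0,1.5,60],[46.8,27.9,0,1.5,60],[46.8,27.9,0,1.5,60],[46.8,27.9,0,1.5,60],[46.8,27.9,0,1.5,60],[46.8,27.9,0,1.4,60]]]'; python3 -c "
from h import *
print(monitor.get_obs())"
```

```text
time_s: 2.05
eef_pos: [0.5225, -0.3318, 0.2057]
eef_rot: [0.0, 0.973, 0.231, 0.0]
wrist_force: [1.0, -1.7, 0.1]
opening: 0.705
{'time_s': 2.05, 'q': array([-7.57180820e-01,  2.76637237e-01,  1.49123397e+00, -1.39921381e-04,
        1.37326449e+00,  3.47317488e-01]), 'dq': array([ 7.07448799e-01,  3.97631058e-01, -4.89384632e-01,  5.56636192e-04,
        8.63934487e-02,  5.12658555e-01]), 'joint_efforts': array([ -2.03399532, -51.96626902, -32.75972486,   0.12992845,
         0.0791241 ,  -0.67362567]), 'eef_pos': array([ 0.52249899, -0.33179295,  0.2056544 ]), 'eef_rot': array([2.28678140e-04, 9.72940469e-01, 2.31055809e-01, 6.79340797e-05]), 'wrist_force': array([ 1.03773848, -1.70303338,  0.10335016]), 'torque': array([-0.05235508, -0.02277882,  0.02104738]), 'opening': 0.7053791817048908}
```

```bash
python3 -m pendant '[[[-1.5,-1,-40,0,60],[0,0,-50,0,60],[0,0,-40,0,50],[0,0,-11.7,0,40],[0,0,0,0,40],[0,0,0,0,0],[0,0,0,0,0],[0,0,0,0,0]]]'; python3 -m pendant '[[[0,0,0,0,0],[0,0,0,0,0],[0,0,0,0,0]]]'
```

```text
time_s: 3.05
eef_pos: [0.5207, -0.3349, 0.0662]
eef_rot: [0.002, 0.973, 0.231, 0.001]
wrist_force: [-0.2, 1.7, 7.2]
opening: 0.108
time_s: 3.42
eef_pos: [0.5207, -0.3349, 0.0662]
eef_rot: [0.002, 0.973, 0.231, 0.001]
wrist_force: [-0.8, 1.0, 6.2]
opening: 0.105
```

```bash
python3 -m pendant '[[[0,0,40,0,0],[0,0,50,0,0],[0,0,34,0,0],[14.9,43.7,0,-3.5,0],[14.9,43.7,0,-3.5,0],[14.9,43.7,0,-3.5,0],[14.9,43.7,0,-3.6,0],[0,0,0,0,0]]]'; cat > run2.py <<'E'
import sys
from fit import *
nm,s,cx,cy,cyaw,tz=sys.argv[1],int(sys.argv[2]),*map(float,sys.argv[3:7])
c=cam("scene"); t=cam("top"); o=monitor.get_obs(); print(o["eef_pos"].round(4),o["eef_rot"].round(4),o["wrist_force"].round(1),o["opening"])
z=o["eef_pos"][2]-tz
p,f,vs=fit([c],"p",s,[cx,cy,np.radians(cyaw)],z); print("plate fit",p[:2].round(4),np.degrees(p[2]).round(1),"z",round(z,4),f)
a=show(vs[0],rpl(vs[0],p,s,z)); 
v=View(c,[cx,cy,.1],50);b=cv2.resize(v.im[...,::-1].astype(np.uint8),(600,600),interpolation=cv2.INTER_CUBIC)
b[:200,:200]=a; cv2.imwrite("pics/"+nm,b)
E
python3 run2.py h1.png 1 .5767 -.142 12.6 .0658
```

```text
time_s: 4.42
eef_pos: [0.5797, -0.1557, 0.1881]
eef_rot: [-0.0, 0.994, 0.111, 0.0]
wrist_force: [0.4, 0.0, -3.6]
opening: 0.111
[ 0.5791 -0.1588  0.188 ] [ 3.000e-04  9.939e-01  1.104e-01 -0.000e+00] [ 0.3 -1.4 -2.7] 0.10939612382135007
plate fit [ 0.579 -0.14 ] 18.9 z 0.1222 392.14105629373285
```

View pics/h1.png

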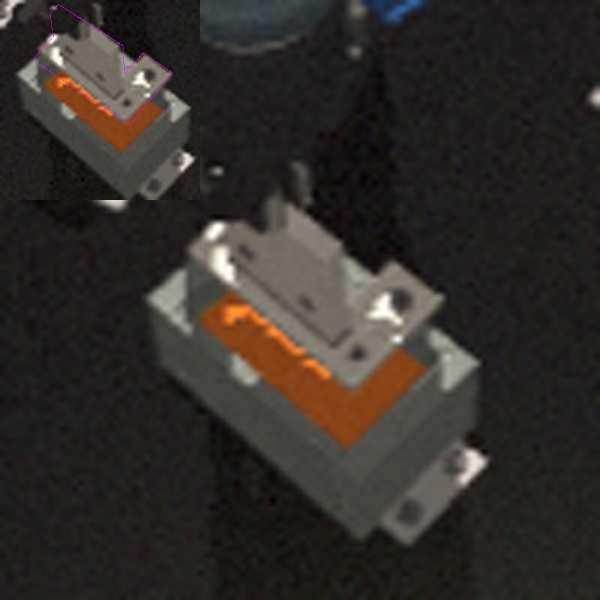

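```bash
cat > ov.py <<'E'
import sys
from fit import *
nm,s,cx,cy,cyaw,tz,px_,py_,pyaw=sys.argv[1],int(sys.argv[2]),*map(float,sys.argv[3:10])
out=[]
o=monitor.get_obs(); z=o["eef_pos"][2]-tz
print(o["eef_pos"].round(4),z)
for n,k in (("scene",8),("top",8)):
    c=cam(n); v=View(c,[cx,cy,.12],25); im=cv2.resize(v.im[...,::-1].astype(np.uint8),(400,400),interpolation=cv2.INTER_CUBIC)
    im=np.clip(im.astype(float)*1.5,0,255).astype(np.uint8)
    for p,zz,g,col in (((px_,py_,np.radians(pyaw)),z,0,(255,0,255)),((px_,py_,np.radians(pyaw)),z+.008,0,(0,255,0)),((cx,cy,np.radians(cyaw)),.074,3.5,(255,255,0))):
        q=v.poly(tr(L(s,g),p),zz)*400/(v.w*S); cv2.polylines(im,[np.round(q*16).astype(np.int32)],True,col,1,cv2.LINE_AA,4)
    out.append(im)
cv2.imwrite("pics/"+nm,np.hstack(out))
E
python3 - <<'E'
import numpy as np
y=np.radians(12.7); g=np.array([.5791,-.1588])
# grasp offset of flange mid from TCP at pick: flange(.521,-.3327) vs TCP(.5207,-.3349)
d=np.array([.5209-.5207,0]) # along x only; jaw centres y
print(g-[17e-3*np.sin(y),-17e-3*np.cos(y)])
E
python3 ov.py o1.png 1 .5767 -.142 12.6 .0662 .5754 -.1422 12.7
```

```text
[ 0.57536261 -0.14221591]
[ 0.5791 -0.1588  0.188 ] 0.12178799947515255
```

View pics/o1.png

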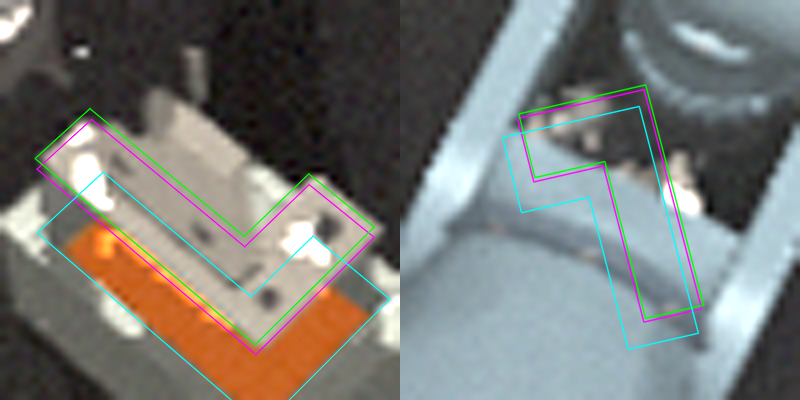

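Overlay at (255,350) and (370,235): the plate's corners match its predicted pose, about 1 mm short of the well in x. I'll correct that and go down.

```bash
python3 -m pendant '[[[1,0.3,-15,0,0],[0,0,-15,0,0],[0,0,-8,0,0],[0,0,-4,0,0],[0,0,-4,0,0],[0,0,-4,0,0],[0,0,-4,0,0],[0,0,-4,0,0]]]';python3 -m pendant '[[[0,0,-2.5,0,0],[0,0,-2.5,0,0]]]'; python3 -m pendant '[[[0,0,-2.5,0,0],[0,0,-2.5,0,0]]]'
```

```text
time_s: 5.62
eef_pos: [0.5802, -0.1587, 0.1297]
eef_rot: [0.0, 0.994, 0.109, 0.0]
wrist_force: [-0.5, -0.2, -2.1]
opening: 0.108
time_s: 5.88
eef_pos: [0.5802, -0.1588, 0.1247]
eef_rot: [0.0, 0.994, 0.109, 0.0]
wrist_force: [-0.5, -0.3, -2.9]
opening: 0.109
time_s: 6.12
eef_pos: [0.5801, -0.1587, 0.1197]
eef_rot: [0.0, 0.994, 0.109, 0.0]
wrist_force: [-0.1, -0.3, -2.5]
opening: 0.108
```

```bash
for i in 1 2 3; do python3 -m pendant '[[[0,0,-2.5,0,0],[0,0,-2.5,0,0]]]'; done | grep -E "eef_pos|force"
```

```text
eef_pos: [0.5801, -0.1587, 0.1147]
wrist_force: [-0.0, 0.1, -3.0]
eef_pos: [0.5804, -0.1589, 0.1105]
wrist_force: [-1.6, -0.3, 4.2]
eef_pos: [0.5804, -0.159, 0.1055]
wrist_force: [-3.1, 1.0, 5.9]
```

```bash
for i in 1 2 ; do python3 -m pendant '[[[0,0,-2.5,0,0],[0,0,-2.5,0,0]]]'; done | grep -E "eef_pos|force"; for i in 1 2 3; do python3 -m pendant '[[[0,0,-1.2,0,0]]]'; done | grep -E "eef_pos|force"
```

```text
eef_pos: [0.5805, -0.1591, 0.1008]
wrist_force: [-4.4, 0.3, 7.4]
eef_pos: [0.5805, -0.1591, 0.0959]
wrist_force: [-4.3, 0.5, 7.5]
eef_pos: [0.5805, -0.159, 0.0945]
wrist_force: [-2.9, 0.6, 5.6]
eef_pos: [0.5805, -0.159, 0.0934]
wrist_force: [-2.8, 1.0, 7.7]
eef_pos: [0.5805, -0.159, 0.0922]
wrist_force: [-3.3, -0.1, 7.0]
```

```bash
for i in 1 2 3; do python3 -m pendant '[[[0,0,-1,0,0]]]'; done | grep -E "eef_pos|force"
```

```text
eef_pos: [0.5805, -0.159, 0.0913]
wrist_force: [-3.2, 0.5, 6.5]
eef_pos: [0.5805, -0.1591, 0.0903]
wrist_force: [-3.6, 1.1, 7.0]
eef_pos: [0.5805, -0.159, 0.0892]
wrist_force: [-3.8, 0.7, 7.7]
```

```bash
for i in 1 2 3 4; do python3 -m pendant '[[[0,0,-0.7,0,0]]]'; done | grep -E "eef_pos|force"
```

```text
eef_pos: [0.5805, -0.159, 0.0885]
wrist_force: [-3.0, 0.3, 7.4]
eef_pos: [0.5805, -0.159, 0.0878]
wrist_force: [-3.5, 1.1, 7.3]
eef_pos: [0.5805, -0.159, 0.0872]
wrist_force: [-3.7, 0.4, 8.0]
eef_pos: [0.5808, -0.1592, 0.0871]
wrist_force: [-6.4, 0.6, 13.4]
```

Stop felt softly at 0.0871 (13 N). Release and look.

```bash
python3 -m pendant '[[[0,0,0.5,0,45],[0,0,0,0,45],[0,0,0,0,45],[0,0,0,0,45],[0,0,20,0,45],[0,0,50,0,45],[0,0,50,0,45],[0,40,0,0,60]]]'; cat > chk.py <<'E'
import sys
from fit import *
s,cx,cy,cyaw=int(sys.argv[2]),*map(float,sys.argv[3:6])
c=cam("scene"); v=View(c,[cx,cy,.08],40); im=cv2.resize(v.im[...,::-1].astype(np.uint8),(560,560),interpolation=cv2.INTER_CUBIC)
im=np.clip(im*1.3,0,255).astype(np.uint8)
F=tr(np.array([[-35,-23],[35,-23],[35,-11],[-35,-11]])/1e3*[1,s],(cx,cy,np.radians(cyaw)))
for h,col in zip(map(float,sys.argv[6:]),((255,0,255),(0,255,255),(0,255,0))):
    q=v.poly(F,.074+h/1e3)*560/(v.w*S); cv2.polylines(im,[np.round(q*16).astype(np.int32)],True,col,1,cv2.LINE_AA,4)
cv2.imwrite("pics/"+sys.argv[1],im)
E
python3 chk.py l1.png 1 .5767 -.142 12.6 45 68
```

```text
time_s: 9.62
eef_pos: [0.5836, -0.1218, 0.2133]
eef_rot: [0.003, 0.994, 0.108, 0.005]
wrist_force: [0.2, -0.6, -0.8]
opening: 0.702
```

View pics/l1.png

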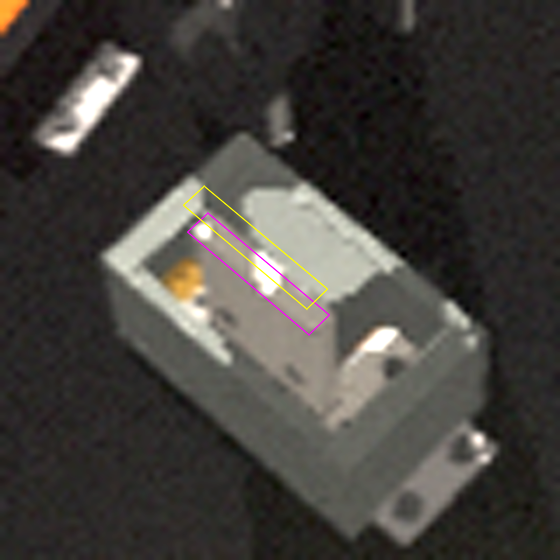

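The left plate is latched: its flange top lies on the 45 mm outline at (200,225)–(320,320), and a brass nose shows over the leg end at (180,280). On to the right plate.

```bash
python3 -m pendant '[[[-15.3,58,0,-6.4,60],[-15.3,58,0,-6.4,60],[-15.3,58,0,-6.4,60],[-15.3,58,0,-6.4,60],[-15.3,58,0,-6.4,60],[-15.3,58,0,-6.4,60],[-15.3,58,0,-6.4,60],[-15.3,58,0,-6.4,60]]]' >/dev/null;python3 -m pendant '[[[0,0,0,0,60],[0,0,0,0,60]]]'; python3 -c "
from h import *
o=monitor.get_obs();r=o['eef_rot'];print(o['q'],np.degrees(2*np.arctan2(r[2],r[1])))"
```

```text
time_s: 10.92
eef_pos: [0.4577, 0.3452, 0.2065]
eef_rot: [0.0, 0.944, -0.33, 0.0]
wrist_force: [0.0, -0.3, 0.0]
opening: 0.702
[ 4.39596628e-01  1.75879440e-01  1.61056325e+00 -5.30492153e-04
  1.35466207e+00  2.68287234e+00] -38.523719391633385
```

```bash
python3 -m pendant '[[[1,5,-40,-0.4,60],[0,0,-50,0,60],[0,0,-40,0,50],[0,0,-11.5,0,40],[0,0,0,0,40],[0,0,0,0,0],[0,0,0,0,0],[0,0,0,0,0]]]'; python3 -m pendant '[[[0,0,0,0,0],[0,0,0,0,0],[0,0,0,0,0]]]'; python3 -c "
import numpy as np
y=np.radians(13.3);print(.5994-17e-3*np.sin(y),.1376+17e-3*np.cos(y))"
```

```text
time_s: 11.92
eef_pos: [0.4604, 0.3509, 0.0667]
eef_rot: [-0.001, 0.943, -0.334, 0.002]
wrist_force: [0.6, -2.3, 6.8]
opening: 0.109
time_s: 12.3
eef_pos: [0.4603, 0.3509, 0.0667]
eef_rot: [-0.001, 0.943, -0.334, 0.002]
wrist_force: [0.4, -1.7, 5.8]
opening: 0.108
0.5954891544678023 0.1541440408372105
```

```bash
python3 -m pendant '[[[0,0,40,0,0],[0,0,50,0,0],[22.8,-32.7,34,8.7,0],[22.8,-32.7,0,8.7,0],[22.8,-32.7,0,8.7,0],[22.8,-32.7,0,8.7,0],[22.8,-32.7,0,8.7,0],[22.8,-32.7,0,8.7,0]]]'; python3 -m pendant '[[[0,0,0,0,0],[0,0,0,0,0],[0,0,0,0,0]]]'; python3 - <<'E'
import subprocess
from h import *
o=monitor.get_obs();r=o['eef_rot'];y=2*np.arctan2(r[2],r[1]);e=o["eef_pos"]
d=-.0008
p=e[:2]+[d*np.cos(y)+.017*np.sin(y),d*np.sin(y)-.017*np.cos(y)]
print(np.degrees(y),p,o["wrist_force"])
subprocess.run(f"python3 ov.py o2.png -1 .5994 .1376 13.3 .0667 {p[0]} {p[1]} {np.degrees(y)}".split())
E
```

```text
time_s: 13.3
eef_pos: [0.596, 0.1531, 0.1887]
eef_rot: [-0.0, 0.993, 0.117, 0.0]
wrist_force: [0.0, 0.0, -2.6]
opening: 0.109
time_s: 13.68
eef_pos: [0.5948, 0.1551, 0.1884]
eef_rot: [-0.0, 0.993, 0.115, -0.0]
wrist_force: [0.7, 0.3, -3.5]
opening: 0.109
[0.5948 0.1551 0.1884] 0.1216922054360668
13.204655120812715 [0.59792221 0.13838576] [ 0.67565847  0.3415921  -3.53082275]
```

View pics/o2.png

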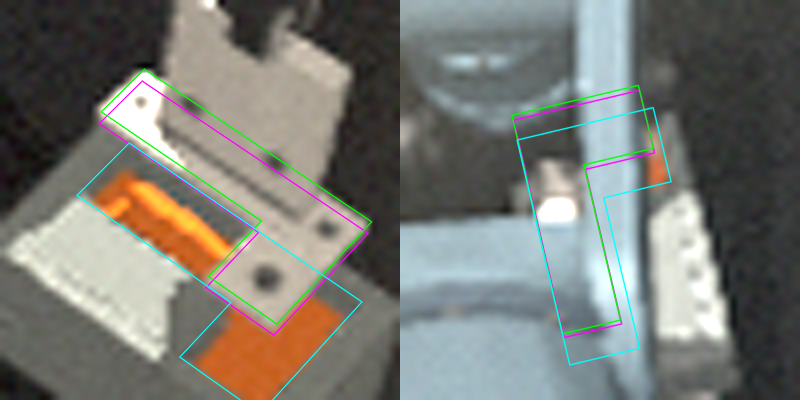

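The overlay at (370,225), (275,330) and (100,115) matches. I'll shift (+1.5,−0.8) mm and descend.

```bash
python3 -m pendant '[[[1.5,-0.8,-15,0,0],[0,0,-15,0,0],[0,0,-8,0,0],[0,0,-4,0,0],[0,0,-2.5,0,0],[0,0,-2.5,0,0],[0,0,-2.5,0,0]]]'| grep -E "eef_pos|force"; for i in 1 2 3 4 5; do python3 -m pendant '[[[0,0,-2.5,0,0],[0,0,-2.5,0,0]]]' | grep -E "eef_pos|force"; done
```

```text
eef_pos: [0.5976, 0.1534, 0.1395]
wrist_force: [-0.2, 0.0, -2.7]
eef_pos: [0.597, 0.1533, 0.1337]
wrist_force: [-0.3, 0.5, -2.2]
eef_pos: [0.597, 0.1533, 0.1287]
wrist_force: [-0.1, -0.1, -2.0]
eef_pos: [0.597, 0.1533, 0.1237]
wrist_force: [0.3, 0.2, -3.3]
eef_pos: [0.5974, 0.1532, 0.1197]
wrist_force: [-2.0, -1.3, 4.6]
eef_pos: [0.5975, 0.1532, 0.1148]
wrist_force: [-2.1, -2.1, 6.9]
```

```bash
python3 -m pendant '[[[0,0,-2.5,0,0],[0,0,-2.5,0,0]]]' | grep -E "eef_pos|force";  for i in 1 2 3 4 5 6 7 8; do python3 -m pendant '[[[0,0,-1.2,0,0]]]'; done | grep -E "eef_pos|force"
```

```text
eef_pos: [0.5976, 0.1532, 0.1101]
wrist_force: [-3.8, -1.5, 8.3]
eef_pos: [0.5974, 0.1532, 0.1087]
wrist_force: [-2.3, -1.4, 6.9]
eef_pos: [0.5974, 0.1532, 0.1074]
wrist_force: [-2.4, -1.3, 6.9]
eef_pos: [0.5975, 0.1532, 0.1063]
wrist_force: [-3.4, -1.4, 6.9]
eef_pos: [0.5975, 0.1532, 0.1051]
wrist_force: [-3.8, -2.0, 7.1]
eef_pos: [0.5975, 0.1532, 0.1039]
wrist_force: [-3.1, -1.3, 6.6]
eef_pos: [0.5975, 0.1532, 0.1028]
wrist_force: [-3.0, -1.2, 7.1]
eef_pos: [0.5975, 0.1532, 0.1016]
wrist_force: [-3.1, -0.9, 8.3]
eef_pos: [0.5975, 0.1532, 0.1004]
wrist_force: [-2.6, -1.0, 7.6]
```

```bash
for i in 1 2 3; do python3 -m pendant '[[[0,0,-0.7,0,0]]]'; done | grep -E "eef_pos|force"
```

```text
eef_pos: [0.5975, 0.1532, 0.0996]
wrist_force: [-3.5, -1.3, 7.3]
eef_pos: [0.5975, 0.1532, 0.099]
wrist_force: [-3.4, -1.2, 7.2]
eef_pos: [0.5975, 0.1532, 0.0983]
wrist_force: [-4.2, -1.0, 7.8]
```

```bash
for i in 1 2 3; do python3 -m pendant '[[[0,0,-0.6,0,0]]]'; done | grep -E "eef_pos|force"
```

```text
eef_pos: [0.5975, 0.1532, 0.0977]
wrist_force: [-3.8, -1.7, 10.6]
eef_pos: [0.5977, 0.1532, 0.0977]
wrist_force: [-5.6, -2.4, 13.5]
eef_pos: [0.5979, 0.1532, 0.0977]
wrist_force: [-6.0, -0.9, 15.5]
```

```bash
python3 -m pendant '[[[0,0,1,0,45],[0,0,0,0,45],[0,0,0,0,45],[0,0,0,0,45],[0,0,20,0,45],[0,0,50,0,45],[0,0,40,0,45],[-50,0,0,0,60]]]'; python3 -m pendant '[[[-50,0,0,0,60],[-50,0,0,0,60],[-50,0,0,0,60],[0,0,0,0,60],[0,0,0,0,60]]]'; python3 chk.py r1.png -1 .5994 .1376 13.3 56 78; python3 chk.py l2.png 1 .5767 -.142 12.6 45 68; cd pics; python3 -c "
import cv2,numpy as np
cv2.imwrite('fin.png',cv2.resize(np.hstack([cv2.imread('r1.png'),cv2.imread('l2.png')]),(800,400)))"
```

```text
time_s: 18.9
eef_pos: [0.5519, 0.1531, 0.2129]
eef_rot: [0.0, 0.993, 0.114, 0.006]
wrist_force: [-1.1, -0.5, -0.1]
opening: 0.699
time_s: 19.52
eef_pos: [0.3983, 0.1534, 0.208]
eef_rot: [0.0, 0.993, 0.115, 0.002]
wrist_force: [0.5, -0.0, 0.3]
opening: 0.703
```

View pics/fin.png

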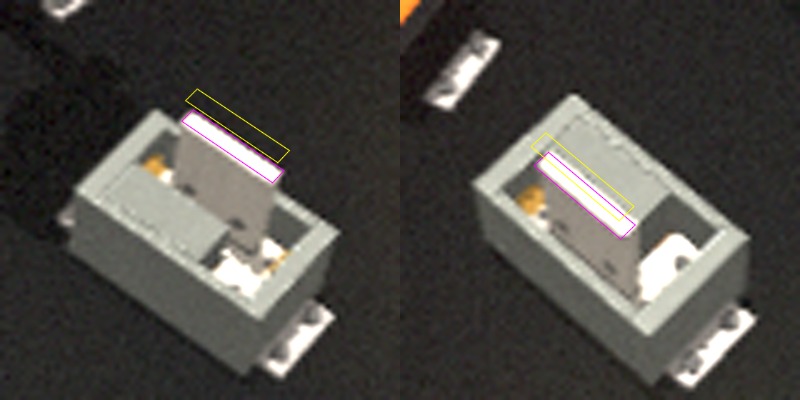

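Both flange tops lie on their latched outlines, the right one at (185,118)–(280,178) and the left one at (543,160)–(630,232). Brass noses show over the legs and the arm is clear, so I'm handing in.

```bash
python3 -c "
from h import *
print(order.hand_in())"
```

```text
the job is handed in; nothing more can be done
None
```

Both plates are put away: the left-hand one is latched in the left grey cassette and the right-hand one in the right grey cassette. I handed the job in at about 20 s of the 67 s allowed.

- **Pressing:** I lowered each plate slowly until I felt the stop. The reading reached 13 N on the left and 15.5 N on the right, about 3 N more if the plate's weight is counted.
- **Final check:** after release and with the arm clear, the flange tops stood about 45 mm (left) and 56 mm (right) above the rims. Both are within the 44–60 mm given for latched, and the brass noses show in both cassettes.
- **Other things:** the arm was not sent near the blue plate, the black look-alike cassettes or the other items. I did not check them again with a picture at the end.
- **Check that failed:** the automatic pose fit of the left plate in the gripper was thrown off by the arm's shadow. I aligned both plates using a drawn overlay instead, and they went in without touching the rims.

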